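# Hang a picking bin on the sprung rail screw

## Task

Hang the red bin with the grip tab on the free screw of the white rail: put the wide hole in its back over the screw head, feeling for it along the rail, until the back is flat against the rail, then pull the bin down until the screw is at the end of the slot, finish with a firm downward pull of about 15 N to lock it, and let go. Its weight alone will not bring it home, but never force it against the rail or screw with more than 40 N, and leave the other things where they are.

Things in the scene. Friction and masses are not known exactly. Their poses are not given: they have to be found in the camera images.
- bin: The loose red open-topped bin with an upright centre tab: 80 mm front to back (x), 84 mm wide (y), side walls 68 mm high, back plate 98 mm high, 0.18 to 0.33 kg. Origin under its middle. x points out through its back (the outer face of the back is at x = +40 mm), z up. It stands upright on the bench at the start.
- bin_tab (a point): Where to grip the bin: centre of the bare part of its tab, 98 mm above the underside, 36 mm inward of the outer face of the back. The tab is 10 mm thick (along y), 34 mm long (along x); its top is 14 mm above this point; the side walls end 30 mm below it. Axes as bin.
- bin_hole (a point): Centre of the keyhole's wide part (octagon 20 mm across) on the outer face of the bin's back, 58 mm above the underside; axes as bin. A 9 mm slot runs straight up from it. The plate is 2.5 mm thick here; inside, beside the slot, ribs start 9 mm above this point and ramp up over 7 mm to 5.5 mm total thickness, wedging the plate under the screw head.
- bin_slot_end (a point): Where the screw's axis lies when the bin is fully home: on the outer face of the back, 20 mm above bin_hole, 3 mm below the slot's closed top. Axes as bin. When home it is at the height of screw_foot, on the rail's face, wherever along the slot the screw is.
- screw_foot (a point): Middle of the short level slot in the white rail's front face in which the free screw is clamped, 165 mm above the bench. The screw's axis is at this height but anywhere within 8 mm to either side (along y): find it by feel or by eye. Axes are the rail's: x horizontal, into the rail (the face looks to -x), y along the rail, z up. The face reaches from 100 to 200 mm above the bench.
- screw (a joint): How far the sprung screw is drawn out of the rail (m): 0 at rest, 0.0015 when it grips a home bin, at most 0.005. Its head is a disc 15 mm across, 4 mm thick, on a 6 mm shank; at rest the head's underside stands 4 mm off the rail. Spring 3.75 N at rest and 1.5 N more per mm. Sliding the bin down takes a pull of up to some 8 N, then comes a hard stop.
- rail: Fixed white rail, 360 mm long, 30 mm thick, on two posts; origin at bench level under the middle of its front face, axes as screw_foot. The free screw is about y = +40 mm; a similar red bin already hangs on the rail (fixed), its middle at y = -100 mm (84 mm wide, sticking out 80 mm from the face, its tab's top at 199 mm above the bench).
- carton: Bystander: brown cardboard box, 100 x 70 x 60 mm, origin under its middle.
- can: Bystander: upright metal can, 60 mm across, 110 mm high, origin under its middle.
- spare_bin: Bystander: red bin 80 x 84 mm, back 98 mm high, without tab or keyhole, origin under its middle.
- driver: Bystander: screwdriver lying on the bench.
Not all that is in view belongs to the job. What is shaped like the bin but blue is not meant.

How it is judged (in metres and radians):
On the way, in this order (a step that is already met when the one before it is completed fails the run):
1. the bin is lifted clear of the bench (height (world z) of bin_hole above 0.1 m), for 0.1 s.
2. the screw head is through the wide hole and the back is against the rail (x of bin_hole in the frame of screw_foot above -0.004 m and y of bin_hole in the frame of screw_foot between -0.012 and 0.012 m and z of bin_hole in the frame of screw_foot between -0.006 and 0.006 m), for 0.05 s.
3. the bin is pulled down firmly with the screw at the end of the slot (z of bin_slot_end in the frame of screw_foot below 0.002 m and contact force between bin and rail above 15 N), for 0.1 s.
At the end, for the whole second after the job is handed in: The bin hangs at rest on the free screw, fully home: slot end at most 2 mm above and 4 mm below screw_foot's height, within 12 mm of it along the rail, back within 3 mm of the rail's face, upright and parallel to the rail within 5 degrees, the screw drawn out at least 0.7 mm (gripping) (z of bin_slot_end in the frame of screw_foot between -0.004 and 0.002 m and y of bin_slot_end in the frame of screw_foot between -0.012 and 0.012 m and x of bin_slot_end in the frame of screw_foot between -0.003 and 0.003 m and value of joint screw above 0.0007 m and angle between bin_slot_end's own z axis and vertical below 0.09 rad and angle between the x axis of bin_slot_end and the x axis of screw_foot, either way round below 0.09 rad and linear speed of bin below 0.01 m/s); the robot touches nothing.
It fails at once if the bin is forced against the rail or screw with more than 40 N (contact force between bin and rail above 40 N).
It fails at once if a bystander is moved more than 20 mm (distance of any of carton, can, spare_bin, driver from where it was at the start of the episode above 0.02 m).
It also fails if it takes over 61 s, if anything falls off the work surface, if the arm or the gripper's body presses on something with over 40 N, if the wrist force passes 120 N, or if a joint passes its speed limit or range.

## Robot

A 7-joint arm with a two-finger parallel gripper is mounted at the origin on the work surface. World frame = base frame: x ahead of the robot, y to its left, z up, the work surface at z = 0. Lengths are in mm, angles in degrees, forces in N, time in s.
With the tool pointing down it reaches from about 400 to 850 mm from the base axis. Payload 10.4 kg.
Tool frame: the origin (TCP) lies between the finger pads; the fingertips stand 8 mm ahead of it and the grasp point (between the pads) lies 11 mm behind it (manip.tip_reach is the distance from the TCP to the fingertips, in mm); x points along the fingers, y is the direction in which the jaws open and shut, and the axes are right-handed (so a half turn about x gives the same grasp; the last joint's range is limited). The gripper opens to 85 mm and grips with 20 to 120 N. Pads are 22 mm wide; open, the fingers measure 114 mm over their backs; the gripper's body (76 mm by 85 mm) begins 54 mm behind the grasp point. The pads swing forward as they close: fully open they stand 13 mm farther back than shut.
Start: joints at [-69.362, 19.034, -3.707, 83.658, 1.238, 77.344, -5.071], TCP at [233.439, 579.792, 218.038] pointing down, gripper open.
Joint ranges: [-148.97, 148.97], [-28.65, 121.19], [-84.17, 76.75], [9.2, 138.47], [-72.65, 252.65], [3.7, 117.97], [-149.18, 149.18]. Speed limits (degrees/s): [127.2, 127.2, 159.86, 159.86, 180, 180, 180].

## Interface

Orientations are given as [roll, pitch, yaw] about the fixed x, y, z axes, in that order (R = Rz(yaw) Ry(pitch) Rx(roll)).
In Python, from rig import manip, imaging gives the robot as it stands. The module is installed in compiled form; this text tells all that it offers.
- The arm moves only by the shell command python3 -m jog 'ROWS' [FORCE]. ROWS is JSON, a list of rows, each a list of 7 numbers: the shift along the tool's x, y, z in cm, then the turn, a rotation vector about the tool's x, y, z in rad, then the opening in per cent of the stroke, from 0 (shut) to 100 (fully open). In form: [[dx, dy, dz, wx, wy, wz, fingers], ...]. A call has exactly 5 rows; each row is the pose to reach, as a shift and turn from the pose commanded when the call began, along the tool's axes at that moment; what a row does not reach only later rows make up. A row lasts 1/8 s, in which the tool goes at most 62.5 mm and 10.7 degrees, less where a joint would pass 70% of its speed; a pose out of reach is approached as far as the arm can. A call with a gripper value outside its range is refused whole. The fingers move at their own pace and stop on an object; FORCE is the grip in N (left out, the last holds). Time passes only in rows, so rows that repeat a pose let the fingers close, or fill a call up. It gives the time, the measured TCP pose, the force and the opening at its end, in the units of the state.
- manip.get_obs(): the state, without advancing time (a new reading comes with each control period).
- imaging.camera(name): name is "scene" or "top" or "wrist"; returns the picture (400x640x3 uint8, blue, green, red); there is no depth.
- imaging.get_calibration(name): a dict with "intrinsics" (3x3 intrinsics, pixels), "k1" (the pictures are not rectified: a ray, as slopes to the right and down, at radius r is drawn at 1 + k1 r^2 times it, then the intrinsics apply), "R" (3x3) and "t" (3): a world point X has camera coordinates R X + t. Camera axes: x right, y down, z forward; pixel columns grow to the right and rows downward; lengths in mm; the calibration is good to about 2 mm. A picture is of the moment at which its call begins: read the wrist's pose just before it. get_calibration takes no time and is no camera call; for the wrist camera it gives the pose at the moment of the call.
- manip.job_done(): hands the job in, once; it reports no verdict.
The state is a dict: "t": time; "q": joint angles; "joint_vel": joint speeds; "effort": joint torques, N m; "eef_pos": TCP position; "ee_rot": TCP orientation; "ft_force": force on the tool from outside, world axes, zero at the start; "wrist_torque": the same for the moment, N m; "finger_gap": finger opening in mm.
Only numpy, scipy, OpenCV 4.12 (cv2) and the standard library are available. Lean on these libraries where they do the work, as an engineer would, in place of code of your own. Each camera call takes 0.05 s, during which the arm holds its last target. There are 200 camera calls.

## Working session

There is one attempt and no reset: what is moved stays moved. The work goes in short steps, Python scripts to look and compute and a shell command to move; the robot and the scene stay as the last step left them, time stands still between calls to the robot, and variables do not carry over. Pictures are saved under pics/ and viewed, about 8 in all and at most 12, crops included, and the job is handed in when it is done.

```bash
mkdir -p pics; cat > h.py <<'E'
import numpy as np, cv2
from rig import manip, imaging
from scipy.spatial.transform import Rotation as Ro
def cal(n):
    c=imaging.get_calibration(n); return {k:(np.array(v,float) if k!='k1' else float(v)) for k,v in c.items()}
def ray(c,uv):
    K=c['intrinsics']; d=np.array([c['k1'],0,0,0,0]) 
    p=cv2.undistortPoints(np.array([[uv]],float),K,d)[0,0]
    o=-c['R'].T@c['t']; v=c['R'].T@np.array([p[0],p[1],1]); return o,v
def plane(c,uv,z):
    o,v=ray(c,uv); return o+v*(z-o[2])/v[2]
def proj(c,X):
    x=c['R']@np.array(X,float)+c['t']; a=x[:2]/x[2]; a=a*(1+c['k1']*(a@a)); return (c['intrinsics']@np.array([a[0],a[1],1]))[:2]
def tri(c1,u1,c2,u2):
    o1,v1=ray(c1,u1);o2,v2=ray(c2,u2);v1/=np.linalg.norm(v1);v2/=np.linalg.norm(v2)
    s=np.linalg.lstsq(np.c_[v1,-v2],o2-o1,rcond=None)[0]; a=o1+s[0]*v1;b=o2+s[1]*v2
    return (a+b)/2,np.linalg.norm(a-b)
E
python3 - <<'E'
from h import *
np.set_printoptions(precision=2,suppress=True)
print(manip.get_obs())
for n in ['scene','top','wrist']:
    cv2.imwrite(f'pics/{n}0.png',imaging.camera(n)); c=cal(n); print(n,c['intrinsics'].ravel(),c['k1'],-c['R'].T@c['t'],c['R'][2])
s=cv2.imread('pics/scene0.png');t=cv2.imread('pics/top0.png')
cv2.imwrite('pics/both.png',np.vstack([s,t])[:, :])
E
```

```text
{'t': 0.0, 'q': array([-69.36,  19.07,  -3.71,  83.71,   1.24,  77.34,  -5.07]), 'joint_vel': array([ 0.1 ,  0.07,  0.02, -0.03, -0.08, -0.07, -0.08]), 'effort': array([  0.  , -62.54,   0.05, -39.16,   0.02,   0.01,   0.  ]), 'eef_pos': array([233.33, 579.38, 217.21]), 'ee_rot': array([ -87.31,   89.92, -109.24]), 'ft_force': array([-0.23, -0.49, -0.35]), 'wrist_torque': array([ 0.01, -0.01, -0.01]), 'finger_gap': 85.32465141461674}
scene [460.79   0.   315.3    0.   460.79 203.19   0.     0.     1.  ] -0.06195382204920269 [1280.71 -591.76  772.08] [-0.69  0.44 -0.58]
top [424.03   0.   321.13   0.   424.03 202.23   0.     0.     1.  ] -0.0675669106363878 [ 360.4  -104.91 1050.06] [ 0.14 -0.   -0.99]
wrist [318.71   0.   315.41   0.   318.71 200.05   0.     0.     1.  ] -0.06130675702730119 [165.54 607.05 373.78] [ 0.26 -0.11 -0.96]
```

View pics/scene0.png

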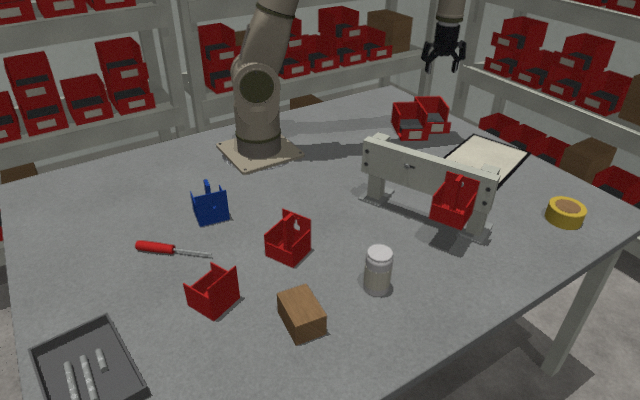

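View pics/top0.png

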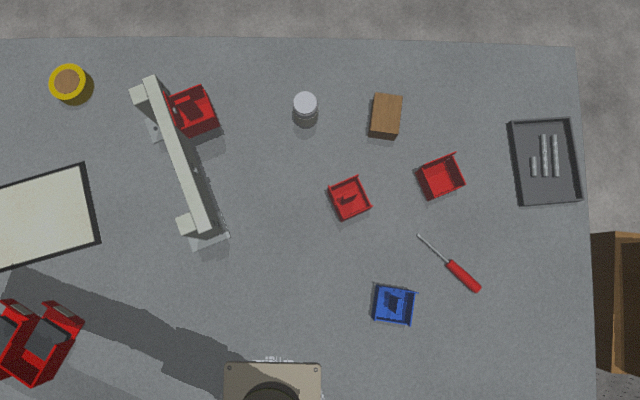

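Could be taken for the bin:
- red with tab, scene (288,237) / top (349,199)
- red without tab, scene (212,290) / top (441,177), the spare
- blue with tab, scene (210,205) / top (394,304), not meant
- hanging bin, scene (455,200) / top (195,110)
- red bins at the back left, scene (420,115)

I choose the first. The rail's front face looks to the right in the top view.

```bash
python3 - <<'E'
from h import *
s=cv2.imread('pics/scene0.png');t=cv2.imread('pics/top0.png')
z=lambda im,x,y,w,h,k:cv2.resize(im[y:y+h,x:x+w],None,fx=k,fy=k,interpolation=cv2.INTER_CUBIC)
a=z(s,255,200,66,75,6); b=z(t,316,164,66,75,6)
c=z(s,355,125,160,60,5)
w=np.zeros((300,800,3),np.uint8); w[:]=c[:300]
ab=np.zeros((300,800,3),np.uint8)
a=cv2.resize(a,(264,300));b=cv2.resize(b,(264,300));ab[:,:264]=a;ab[:,264:528]=b
d=z(t,125,70,110,185,300/185);ab[:,540:540+d.shape[1]]=d[:300]
cv2.imwrite('pics/crop1.png',np.vstack([ab,w]))
E
```

```text
(no output)
```

View pics/crop1.png

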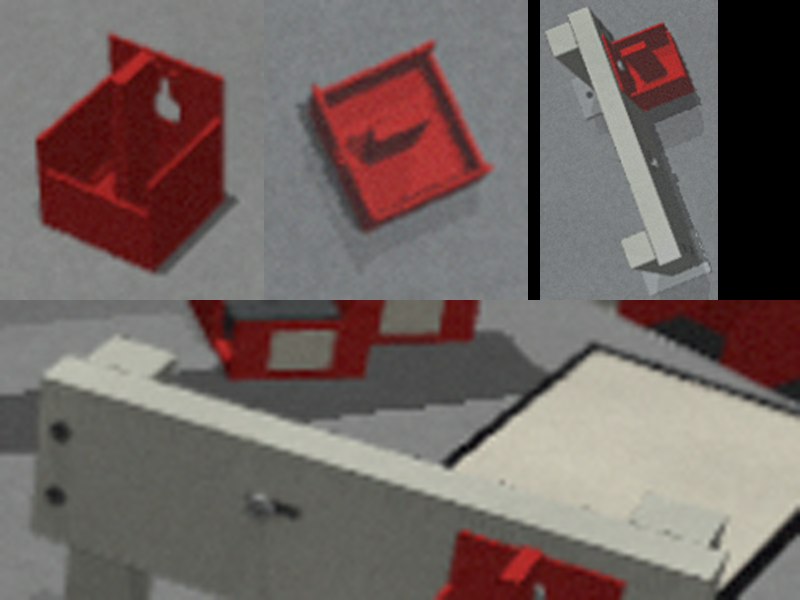

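```bash
python3 - <<'E'
from h import *
np.set_printoptions(precision=1,suppress=True)
s=cal('scene');t=cal('top')
print('back scene',plane(s,(282.5,208.7),98),plane(s,(310.5,219.5),98))
for p in [(358.2,175.2),(328.8,186.5),(371.2,207),(342.5,221)]: print('top',p,plane(t,p,98)[:2],plane(t,p,68)[:2])
print('rail scene',plane(s,(364,141),200),plane(s,(498,181.4),200))
print('rail top',plane(t,(157,76),200),plane(t,(211.4,230.3),200))
# refine rail front-top edge in top image with gradient rows
im=cv2.imread('pics/top0.png').astype(int); g=cv2.cvtColor(im.astype(np.uint8),cv2.COLOR_BGR2GRAY).astype(float)
pts=[]
for r in range(140,226,4):
    x0=157+(r-76)*(211.4-157)/(230.3-76); xs=np.arange(int(x0)-7,int(x0)+8); d=np.gradient(g[r,xs]); i=d.argmin(); w=np.clip(-d,0,None)[max(i-2,0):i+3]; pts.append(((xs[max(i-2,0):i+3]*w).sum()/w.sum(),r))
W=np.array([plane(t,p,200)[:2] for p in pts]); c=W.mean(0);v=np.linalg.svd(W-c)[2][0]; print('edge',c,v,np.degrees(np.arctan2(v[1],v[0])),np.abs((W-c)@[-v[1],v[0]]).max())
print('screw tri',tri(s,(406.6,165.6),t,(195.4,170)),plane(s,(406.6,165.6),165))
# bin red mask in top
hsv=cv2.cvtColor(im.astype(np.uint8),cv2.COLOR_BGR2HSV)
m=(((hsv[...,0]<8)|(hsv[...,0]>172))&(hsv[...,1]>120)&(hsv[...,2]>30)).astype(np.uint8); mm=np.zeros_like(m);mm[165:235,318:382]=m[165:235,318:382]
ct=max(cv2.findContours(mm,0,1)[0],key=cv2.contourArea); print(cv2.approxPolyDP(ct,2,True)[:,0].tolist(),cv2.minAreaRect(ct))
E
```

```text
back scene [ 455.3 -158.3   98. ] [ 529.9 -122.7   98. ]
top (358.2, 175.2) [ 555.6 -192.8] [ 561.7 -195.5]
top (328.8, 186.5) [ 528.1 -125.8] [ 533.4 -126.5]
top (371.2, 207) [ 482.7 -222.7] [ 486.6 -226.4]
top (342.5, 221) [ 449.8 -157.9] [ 452.6 -159.6]
rail scene [426.3 110.3 200. ] [752.  255.8 200. ]
rail top [743.9 247.6 200. ] [416.5 111.2 200. ]
edge [515.1 151.7] [-0.9 -0.4] -156.318003435454 0.28359720372314184
screw tri (array([546. , 159.9, 168.8]), np.float64(0.8487034512112048)) [541.3 164.1 165. ]
[[357, 174], [328, 186], [334, 205], [343, 219], [371, 206]] ((348.8336181640625, 196.88157653808594), (36.9840087890625, 33.7207145690918), 65.69544982910156)
```

```bash
cat >> h.py <<'E'
XR=np.array([-.4016,.9158,0]);YR=np.array([-.9158,-.4016,0]);ZR=np.array([0,0,1.])
def down(yaxis): # tool x down, tool y = yaxis
    x=np.array([0,0,-1.]);return np.c_[x,yaxis,np.cross(x,yaxis)]
def go(pos,Rt):
    o=manip.get_obs();R=Ro.from_euler('xyz',o['ee_rot'],degrees=True).as_matrix()
    d=R.T@(np.array(pos)-o['eef_pos'])/10; w=Ro.from_matrix(R.T@Rt).as_rotvec()
    print('shift cm',d.round(2),'rot',w.round(3),'| t',round(o['t'],2),'pos',o['eef_pos'].round(1),'F',o['ft_force'].round(1),'gap',round(o['finger_gap'],1))
    return R
E
python3 - <<'E'
from h import *
np.set_printoptions(precision=3,suppress=True)
P=[505.4,-174,180]
for s in (1,-1): R=go(P,down(s*YR))
print(R)
E
```

```text
shift cm [  3.81 -59.73  53.38] rot [-2.367 -0.001  0.001] | t 0.15 pos [233.3 579.5 217.4] F [ 1.  -0.9 -0.8] gap 85.3
shift cm [  3.81 -59.73  53.38] rot [0.775 0.    0.001] | t 0.15 pos [233.3 579.5 217.4] F [ 1.  -0.9 -0.8] gap 85.3
[[-0.     0.373  0.928]
 [-0.001  0.928 -0.373]
 [-1.    -0.001  0.   ]]
```

```bash
python3 -m jog '[[-5.5,-1,1.5,0,0,0,100],[-10,-4,5,0.1,0,0,100],[-11,-8,9.5,0.2,0,0,100],[-11,-12,14,0.3,0,0,100],[-11,-16,18.5,0.4,0,0,100]]'; python3 - <<'E'
from h import *
go([505.4,-174,180],down(-YR)); go([440,200,320],down(-YR))
E
```

```text
t: 0.78
eef_pos: [346.0, 360.3, 328.0]
ee_rot: [119.0, 90.0, 74.0]
ft_force: [0.8, 0.0, 0.3]
finger_gap: 85.4
shift cm [ 14.78 -26.47  49.08] rot [ 0.371 -0.    -0.   ] | t 0.78 pos [346.  360.3 328. ] F [0.8 0.  0.3] gap 85.4
shift cm [ 0.8  -4.67 17.99] rot [ 0.371 -0.    -0.   ] | t 0.78 pos [346.  360.3 328. ] F [0.8 0.  0.3] gap 85.4
```

```bash
python3 -m jog '[[0,-2,5.5,0.1,0,0,100],[0,-4,11,0.2,0,0,100],[0,-6,16.5,0.3,0,0,100],[0,-9,22,0.37,0,0,100],[0,-12,27,0.37,0,0,100]]'; python3 - <<'E'
from h import *
go([505.4,-174,180],down(-YR))
E
```

```text
t: 1.4
eef_pos: [452.3, 84.5, 327.9]
ee_rot: [157.3, 90.0, 91.2]
ft_force: [1.0, 0.2, -0.3]
finger_gap: 85.4
shift cm [14.78 -5.6  25.79] rot [ 0.003 -0.    -0.   ] | t 1.4 pos [452.3  84.5 327.9] F [ 1.   0.2 -0.3] gap 85.4
```

```bash
python3 -m jog '[[1,-1.2,5.5,0,0,0,100],[3,-2.4,11,0,0,0,100],[6,-3.6,16.5,0,0,0,100],[9,-4.8,22,0,0,0,100],[11,-5.6,25.8,0,0,0,100]]';python3 -m jog '[[0,0,0,0,0,0,100],[0,0,0,0,0,0,70],[0,0,0,0,0,0,70],[0,0,0,0,0,0,70],[0,0,0,0,0,0,60]]' 30; python3 - <<'E'
from h import *
go([505.4,-174,180],down(-YR))
c=cal('wrist');im=imaging.camera('wrist');cv2.imwrite('pics/w1.png',im);np.savez('w1',**c)
print(-c['R'].T@c['t'],proj(c,[505.4,-174,112]),proj(c,[498.2,-157.6,112]),proj(c,[512,-189.5,112]))
E
```

```text
t: 2.02
eef_pos: [505.1, -174.1, 216.9]
ee_rot: [-91.6, 90.0, -157.7]
ft_force: [0.8, 1.1, 0.3]
finger_gap: 85.3
t: 2.65
eef_pos: [505.8, -171.2, 218.3]
ee_rot: [98.9, 90.0, 32.9]
ft_force: [-0.8, -1.2, -1.1]
finger_gap: 51.4
shift cm [ 3.83 -0.15  0.24] rot [ 0.006 -0.    -0.001] | t 2.65 pos [ 505.8 -171.2  218.3] F [-0.8 -1.2 -1.1] gap 51.4
[ 475.67151411 -104.69052974  374.64501024] [313.73776032 197.0126496 ] [313.82158251 176.55718082] [313.44744641 215.56966052]
```

View pics/w1.png

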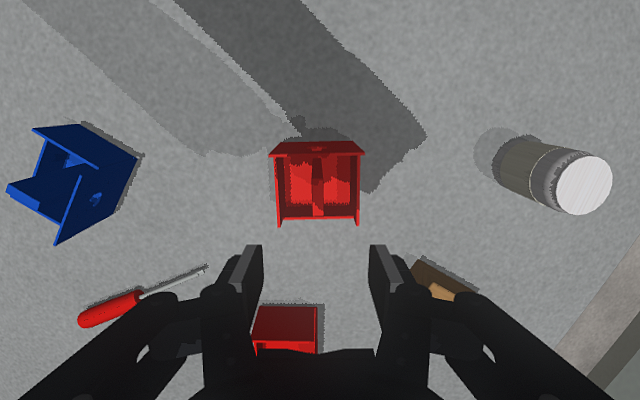

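```bash
python3 - <<'E'
import cv2
im=cv2.imread('pics/w1.png')[130:240,260:380];cv2.imwrite('pics/w1c.png',cv2.resize(im,None,fx=5,fy=5,interpolation=cv2.INTER_CUBIC))
E
```

```text
(no output)
```

View pics/w1c.png

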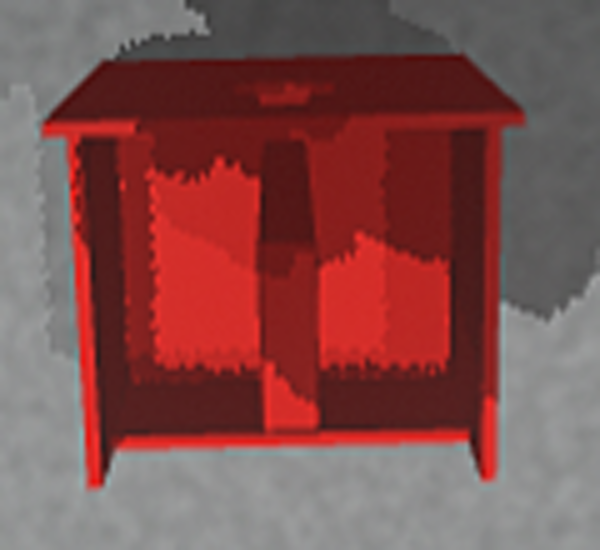

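```bash
python3 - <<'E'
from h import *
np.set_printoptions(precision=1,suppress=True)
c=dict(np.load('w1.npz'));c['k1']=float(c['k1'])
T=plane(c,(318.2,197.5),112);a=plane(c,(269,155.6),98);b=plane(c,(364.4,154.6),98);d=b-a
print(T,a,b,np.linalg.norm(d),np.degrees(np.arctan2(d[1],d[0])), 'rail deg',np.degrees(np.arctan2(.4016,.9158)))
y=d/np.linalg.norm(d); print((T-a)@np.array([-y[1],y[0],0]), (T-a)@y)
e1=plane(c,(318,179),112);e2=plane(c,(318.2,216),112);print(np.degrees(np.arctan2(*(e1-e2)[1::-1]))-90)
R=go([*T[:2],87],down(-YR)); go([*T[:2],87],down(y));print(R)
E
```

```text
[ 509.1 -172.8  112. ] [ 456.1 -159.2   98. ] [ 531.7 -124.6   98. ] 83.12805088736762 24.60672819870178 rail deg 23.67858962262621
-34.42703544550651 42.4611261446778
24.447556771702025
shift cm [13.1  0.2  0.3] rot [ 0. -0. -0.] | t 2.7 pos [ 505.7 -171.4  218.2] F [-0.6  0.1  0.8] gap 51.3
shift cm [13.1  0.2  0.3] rot [-0. -0. -0.] | t 2.7 pos [ 505.7 -171.4  218.2] F [-0.6  0.1  0.8] gap 51.3
[[ 0.   0.9  0.4]
 [ 0.   0.4 -0.9]
 [-1.   0.  -0. ]]
```

```bash
python3 -m jog '[[4,0.2,0.3,0,0,0,60],[8,0.2,0.3,0,0,0,60],[11,0.2,0.3,0,0,0,60],[13.1,0.2,0.3,0,0,0,60],[13.1,0.2,0.3,0,0,0,60]]' 80; python3 -m jog '[[0,0,0,0,0,0,40],[0,0,0,0,0,0,20],[0,0,0,0,0,0,0],[0,0,0,0,0,0,0],[0,0,0,0,0,0,0]]' 80;  python3 -m jog '[[0,0,0,0,0,0,0],[0,0,0,0,0,0,0],[-1,0,0,0,0,0,0],[-2.5,0,0,0,0,0,0],[-4,0,0,0,0,0,0]]' 80
```

```text
t: 3.32
eef_pos: [507.7, -173.4, 85.9]
ee_rot: [-116.6, 89.8, 177.3]
ft_force: [-0.1, 0.4, 0.4]
finger_gap: 51.0
t: 3.95
eef_pos: [509.3, -173.6, 88.0]
ee_rot: [82.4, 89.9, 16.4]
ft_force: [-1.1, 1.5, 6.2]
finger_gap: 7.2
t: 4.58
eef_pos: [508.8, -173.8, 128.3]
ee_rot: [65.2, 90.0, -0.8]
ft_force: [-0.2, 0.3, -2.9]
finger_gap: 7.7
```

```bash
python3 - <<'E'
from h import *
np.set_printoptions(precision=3,suppress=True)
print(go(XR*-188+YR*-565+ZR*197,down(-YR)))
print(plane(cal('top'),(305,100),110))
E
```

```text
shift cm [ -6.86  16.97 -17.47] rot [ 0.005  0.    -0.   ] | t 4.58 pos [ 508.8 -173.8  128.3] F [-0.2  0.3 -2.9] gap 7.7
[[ 0.001  0.914  0.406]
 [-0.     0.406 -0.914]
 [-1.     0.     0.   ]]
[729.023 -67.289 110.   ]
```

```bash
python3 -m jog '[[-2.5,0.5,-0.5,0,0,0,0],[-5,3,-3,0,0,0,0],[-6.5,6,-6,0.005,0,0,0],[-6.9,9,-9.3,0.005,0,0,0],[-6.9,12,-12.3,0.005,0,0,0]]' 80;  python3 -m jog '[[0,2.5,-2.6,0,0,0,0],[0,4.2,-4.4,0,0,0,0],[0,5,-5.2,0,0,0,0],[0,5,-5.2,0,0,0,0],[0,5,-5.2,0,0,0,0]]' 80
python3 - <<'E'
from h import *
print(go(XR*-188+YR*-565+ZR*197,down(-YR)))
c=cal('wrist');im=imaging.camera('wrist');cv2.imwrite('pics/w2.png',im);np.savez('w2',**c)
o=manip.get_obs();np.save('w2p',o['eef_pos'])
print(proj(c,XR*-73+YR*-565+ZR*165))
E
```

```text
t: 5.2
eef_pos: [569.1, -11.0, 197.6]
ee_rot: [87.7, 89.9, 21.3]
ft_force: [0.1, -0.4, -3.3]
finger_gap: 7.3
t: 5.82
eef_pos: [593.2, 53.3, 196.2]
ee_rot: [-18.2, 90.0, -84.6]
ft_force: [-0.0, -1.1, -2.9]
finger_gap: 7.5
shift cm [-0.08  0.04 -0.14] rot [-0.002  0.     0.   ] | t 5.83 pos [593.2  53.3 196.2] F [-0.  -1.1 -2.9] gap 7.5
[[ 4.79984543e-05  9.16786027e-01  3.99378741e-01]
 [-5.12399588e-04  3.99378711e-01 -9.16785898e-01]
 [-9.99999868e-01 -1.60637196e-04  4.88930343e-04]]
[315.99358159  22.62918172]
```

View pics/w2.png

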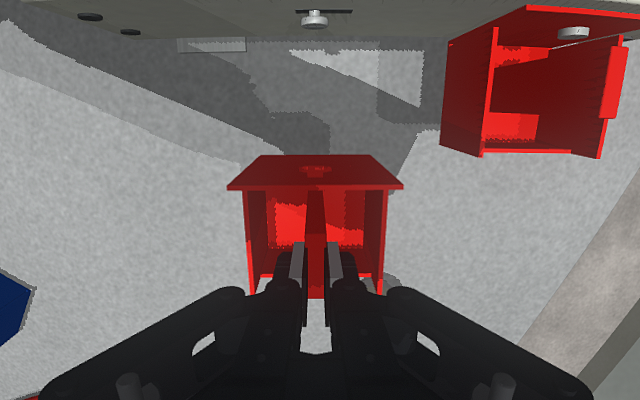

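```bash
python3 - <<'E'
from h import *
np.set_printoptions(precision=1,suppress=True)
c=dict(np.load('w2.npz'));c['k1']=float(c['k1']);im=cv2.imread('pics/w2.png');p=np.load('w2p.npy')
g=im.min(2); 
print(g[8:32:2,296:334:2])
hsv=cv2.cvtColor(im,cv2.COLOR_BGR2HSV);m=((hsv[...,0]<8)|(hsv[...,0]>172))&(hsv[...,1]>120)
for r in (182,184,186,188,190): x=np.where(m[r,200:430])[0]+200; print(r,x.min(),x.max())
zt=p[2]-87.5+98
for r in (10,11,12,13): x=np.where(g[r,285:370]<50)[0]+285; print(r,x.min() if len(x) else 0,x.max() if len(x) else 0)
a=plane(c,(228,187),zt);b=plane(c,(403,187.5),zt);d=b-a
print('width',np.linalg.norm(d),'deg',np.degrees(np.arctan2(d[1],d[0])),'mid Y',(a+b)/2@YR,'X',(a+b)/2@XR,'tcp',p@XR,p@YR,p[2])
big=cv2.resize(im[0:40,280:370],None,fx=8,fy=8,interpolation=cv2.INTER_CUBIC); e=cv2.resize(im[150:200,220:310],None,fx=8,fy=8)
cv2.imwrite('pics/w2c.png',big[:,:720])
E
```

```text
[[ 85  85  86  86  87  85  86  86  84  83  83  85  87  87  88  87  86  94
   93]
 [ 23  30  30  28  26  26  22  89 106 251 195 121  25  31  29  30  32  31
   30]
 [ 37  31  33  35  32  35  28 157 180 224 178 151  34  37  35  39  38  38
   33]
 [ 83  82  86  89  84  81  59 154 178 214 179 149  74  83  76  80  90  87
   76]
 [ 84  81  77  82  82  74 124 146 149 173 159 153 133 110  79  74  79  85
   81]
 [ 83  84  81 117 148 160 171 177 185 202 191 183 177 162 151 123  76  82
   83]
 [ 80  79  70 134 145 160 169 184 204 227 211 194 176 158 139 132  77  82
   83]
 [ 77  78  72 132 145 164 185 204 211 218 195 182 170 154 137 123  80  85
   86]
 [ 78  79  75 138 117  78  67  62  63  55  66  60  67  74  93 106  79  85
   86]
 [ 79  78  78  74  73  82  71  82  82  82  66  79  80  81  72  70  83  84
   84]
 [ 79  79  79  80  72  59  60  55  53  54  56  57  58  59  75  83  86  85
   84]
 [ 80  80  80  79  81  81  82  83  86  87  86  79  80  80  79  81  82  86
   85]]
182 231 400
184 229 402
186 227 402
188 227 402
190 241 388
10 295 352
11 296 351
12 296 351
13 308 308
width 82.95232597339792 deg 23.372864216114376 mid Y -564.5267824742402 X -153.4015505368336 tcp -189.29777648295382 -564.6541970433617 196.1867532749775
```

View pics/w2c.png

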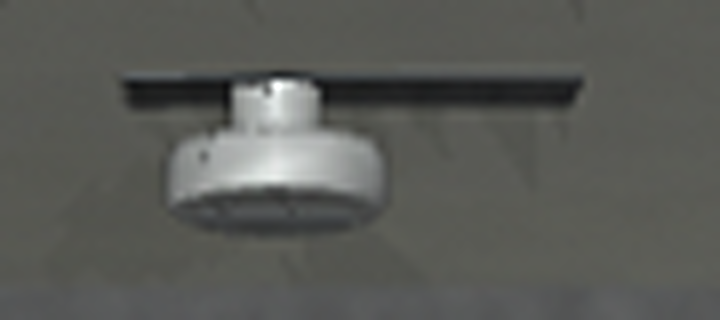

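```bash
python3 - <<'E'
from h import *
np.set_printoptions(precision=1,suppress=True)
c=dict(np.load('w2.npz'));c['k1']=float(c['k1'])
for n,uv,z in [('head',(314.6,20.5),165),('root',(314.4,9.8),168),('slotL',(295.6,10.5),166),('slotR',(352.4,10.5),166),('slotmid',(324.2,10.5),166)]:
    X=plane(c,uv,z);print(n,X,'X',X@XR,'Y',X@YR)
e=[plane(c,u,z) for u,z in (((295.6,10.5),166),((352.4,10.5),166))];d=e[1]-e[0];print(np.degrees(np.arctan2(d[1],d[0])),np.linalg.norm(d))
E
```

```text
head [545.6 160.7 165. ] X -71.93693639231887 Y -564.2408230968686
root [543.8 164.8 168. ] X -67.43826605356567 Y -564.1543960997037
slotL [534.5 161.  166. ] X -67.20725214513311 Y -554.2051000857789
slotR [562.1 173.1 166. ] X -67.2120308314925 Y -584.2639114988665
slotmid [548.4 167.1 166. ] X -67.25819185325973 Y -569.3332125796395
23.66948086067488 30.05922961913592
```

```bash
cat >> h.py <<'E'
def avg(n=8):
    P=[];F=[]
    for _ in range(n):
        imaging.camera('wrist');o=manip.get_obs();P.append(o['eef_pos']);F.append(o['ft_force'])
    p=np.mean(P,0);f=np.mean(F,0);e=np.array([p@XR+103.3,p@YR+564.3,p[2]-194.5])
    print('t',round(o['t'],2),'rel contact X,Y,Z',e.round(2),'F(XR,YR,Z)',np.array([f@XR,f@YR,f[2]]).round(1),'sd',np.std(P,0).round(2),np.std(F,0).round(2),'gap',round(o['finger_gap'],1));return e
E
python3 -m jog '[[0.1,0,-2,0,0,0,0],[0.15,-0.02,-4,-0.002,0,0,0],[0.15,-0.02,-5.5,-0.002,0,0,0],[0.15,-0.02,-6.5,-0.002,0,0,0],[0.15,-0.02,-7,-0.002,0,0,0]]'
python3 -c "from h import *;avg(10)"
```

```text
t: 6.5
eef_pos: [565.0, 119.3, 194.6]
ee_rot: [102.9, 90.0, 36.7]
ft_force: [-0.3, -0.8, -3.9]
finger_gap: 7.6
t 7.0 rel contact X,Y,Z [-14.83  -0.99   0.02] F(XR,YR,Z) [-0.1 -0.1 -2.8] sd [0.14 0.41 0.03] [0.53 0.31 0.52] gap 7.5
```

```bash
python3 -m jog '[[0,-0.09,-0.1,0,0,0,0],[0,-0.09,-0.25,0,0,0,0],[0,-0.09,-0.4,0,0,0,0],[0,-0.09,-0.5,0,0,0,0],[0,-0.09,-0.6,0,0,0,0]]'
python3 -c "from h import *;avg(6)"
python3 -m jog '[[0,0,-0.05,0,0,0,0],[0,0,-0.1,0,0,0,0],[0,0,-0.15,0,0,0,0],[0,0,-0.2,0,0,0,0],[0,0,-0.25,0,0,0,0]]'
python3 -c "from h import *;avg(6)"
```

```text
t: 7.62
eef_pos: [561.8, 124.4, 194.5]
ee_rot: [142.1, 90.0, 75.9]
ft_force: [-0.2, 0.1, -3.2]
finger_gap: 7.7
t 7.92 rel contact X,Y,Z [-8.42 -0.13 -0.01] F(XR,YR,Z) [ 0.1 -0.1 -3.1] sd [0.04 0.11 0.01] [0.31 0.82 0.34] gap 7.5
t: 8.55
eef_pos: [560.8, 126.6, 194.5]
ee_rot: [141.7, 90.0, 75.5]
ft_force: [-0.5, 0.7, -3.0]
finger_gap: 7.5
t 8.85 rel contact X,Y,Z [-5.95 -0.12  0.  ] F(XR,YR,Z) [-0.1 -0.4 -2.7] sd [0.02 0.06 0.01] [0.29 0.43 0.28] gap 7.7
```

```bash
python3 -m jog '[[0,0,-0.06,0,0,0,0],[0,0,-0.12,0,0,0,0],[0,0,-0.18,0,0,0,0],[0,0,-0.24,0,0,0,0],[0,0,-0.3,0,0,0,0]]'
python3 -c "from h import *;avg(6)"
python3 -m jog '[[0,0,-0.03,0,0,0,0],[0,0,-0.06,0,0,0,0],[0,0,-0.09,0,0,0,0],[0,0,-0.12,0,0,0,0],[0,0,-0.15,0,0,0,0]]'
python3 -c "from h import *;avg(6)"
```

```text
t: 9.48
eef_pos: [559.6, 129.4, 194.5]
ee_rot: [157.2, 90.0, 90.9]
ft_force: [-0.4, -0.1, -4.0]
finger_gap: 7.5
t 9.78 rel contact X,Y,Z [-2.94 -0.13 -0.  ] F(XR,YR,Z) [-0.6 -0.1 -2.8] sd [0.01 0.07 0.01] [0.5  0.52 0.46] gap 7.4
t: 10.4
eef_pos: [559.0, 130.7, 194.5]
ee_rot: [123.6, 90.0, 57.3]
ft_force: [0.2, 0.2, -2.6]
finger_gap: 7.4
t 10.7 rel contact X,Y,Z [-1.46 -0.11 -0.01] F(XR,YR,Z) [-0.7  0.2 -2.9] sd [0.01 0.04 0.02] [0.64 0.37 0.47] gap 7.5
```

Through the hole. Small steps now until the back touches.

```bash
python3 -m jog '[[0,0,-0.03,0,0,0,0],[0,0,-0.06,0,0,0,0],[0,0,-0.09,0,0,0,0],[0,0,-0.12,0,0,0,0],[0,0,-0.12,0,0,0,0]]'
python3 -c "from h import *;avg(6)"
python3 -m jog '[[0,0,-0.02,0,0,0,0],[0,0,-0.04,0,0,0,0],[0,0,-0.06,0,0,0,0],[0,0,-0.08,0,0,0,0],[0,0,-0.08,0,0,0,0]]'
python3 -c "from h import *;avg(6)"
```

```text
t: 11.32
eef_pos: [558.7, 131.1, 194.6]
ee_rot: [-5.0, 90.0, -71.3]
ft_force: [0.2, -4.9, -1.6]
finger_gap: 7.3
t 11.62 rel contact X,Y,Z [-0.95  0.04  0.07] F(XR,YR,Z) [-5.   1.9 -1.6] sd [0.01 0.01 0.01] [0.27 0.63 0.38] gap 7.3
t: 12.25
eef_pos: [558.6, 131.2, 194.6]
ee_rot: [0.3, 89.9, -66.0]
ft_force: [1.6, -7.2, -0.3]
finger_gap: 7.7
t 12.55 rel contact X,Y,Z [-0.88  0.1   0.12] F(XR,YR,Z) [-7.   1.5 -1.7] sd [0.01 0.02 0.01] [0.67 0.57 0.37] gap 7.5
```

```bash
python3 -m jog '[[0.15,0,0,0,0,0,0],[0.3,0,0,0,0,0,0],[0.45,0,0,0,0,0,0],[0.6,0,0,0,0,0,0],[0.8,0,0,0,0,0,0]]' 100
python3 -c "from h import *;avg(5)"
python3 -m jog '[[0.1,0,0.04,0,0,0,0],[0.2,0,0.04,0,0,0,0],[0.3,0,0.04,0,0,0,0],[0.4,0,0.04,0,0,0,0],[0.5,0,0.04,0,0,0,0]]'
python3 -c "from h import *;avg(5)"
```

```text
t: 13.18
eef_pos: [559.4, 131.5, 187.4]
ee_rot: [58.7, 89.8, -7.6]
ft_force: [2.0, -6.5, 3.0]
finger_gap: 6.5
t 13.43 rel contact X,Y,Z [-0.93 -0.8  -7.27] F(XR,YR,Z) [-7.4 -1.1  0.3] sd [0.01 0.01 0.01] [0.47 0.31 0.36] gap 6.8
t: 14.05
eef_pos: [559.8, 131.7, 183.1]
ee_rot: [76.3, 89.8, 10.0]
ft_force: [1.4, -6.6, 8.0]
finger_gap: 6.5
t 14.3 rel contact X,Y,Z [ -0.94  -1.26 -11.46] F(XR,YR,Z) [-5.8  0.2  6.1] sd [0.01 0.02 0.01] [0.55 0.56 0.43] gap 6.6
```

```bash
python3 -m jog '[[0.1,0,0,0,0,0,0],[0.2,0,0,0,0,0,0],[0.3,0,0,0,0,0,0],[0.4,0,0,0,0,0,0],[0.5,0,0,0,0,0,0]]'
python3 -c "from h import *;avg(5)"
python3 -m jog '[[0.06,0,0,0,0,0,0],[0.12,0,0,0,0,0,0],[0.18,0,0,0,0,0,0],[0.24,0,0,0,0,0,0],[0.3,0,0,0,0,0,0]]'
python3 -c "from h import *;avg(5)"
```

```text
t: 14.92
eef_pos: [560.0, 131.8, 178.4]
ee_rot: [78.7, 89.8, 12.4]
ft_force: [1.7, -5.9, 8.2]
finger_gap: 7.1
t 15.18 rel contact X,Y,Z [ -0.93  -1.45 -16.27] F(XR,YR,Z) [-6.1  0.2  7.3] sd [0.01 0.01 0.01] [0.41 0.52 0.39] gap 6.5
t: 15.8
eef_pos: [560.1, 131.8, 175.4]
ee_rot: [79.4, 89.8, 13.2]
ft_force: [2.3, -4.8, 8.6]
finger_gap: 6.4
t 16.05 rel contact X,Y,Z [ -0.94  -1.54 -19.16] F(XR,YR,Z) [-6.   0.2  8.1] sd [0.02 0.02 0.02] [0.38 0.1  0.42] gap 6.7
```

```bash
python3 -m jog '[[0.03,0,0,0,0,0,0],[0.06,0,0,0,0,0,0],[0.09,0,0,0,0,0,0],[0.12,0,0,0,0,0,0],[0.15,0,0,0,0,0,0]]'
python3 -c "from h import *;avg(5)"
python3 -m jog '[[0.03,0,0,0,0,0,0],[0.06,0,0,0,0,0,0],[0.09,0,0,0,0,0,0],[0.12,0,0,0,0,0,0],[0.12,0,0,0,0,0,0]]'
python3 -c "from h import *;avg(5)"
```

```text
t: 16.68
eef_pos: [560.1, 131.8, 174.4]
ee_rot: [82.5, 89.7, 16.2]
ft_force: [-0.8, -6.1, 14.2]
finger_gap: 6.5
t 16.93 rel contact X,Y,Z [ -0.94  -1.65 -20.05] F(XR,YR,Z) [-5.2  2.1 12.6] sd [0.01 0.01 0.01] [0.53 0.34 0.24] gap 6.7
t: 17.55
eef_pos: [560.3, 131.9, 174.0]
ee_rot: [86.4, 89.7, 20.2]
ft_force: [-2.9, -7.2, 18.4]
finger_gap: 6.9
t 17.8 rel contact X,Y,Z [ -1.    -1.78 -20.54] F(XR,YR,Z) [-4.9  5.  18.6] sd [0.01 0.01 0.  ] [0.4  0.36 0.49] gap 6.3
```

```bash
python3 -m jog '[[0.02,0,0,0,0,0,0],[0.04,0,0,0,0,0,0],[0.04,0,0,0,0,0,0],[0.04,0,0,0,0,0,0],[0.04,0,0,0,0,0,0]]'
python3 -c "from h import *;avg(4)"
python3 -m jog '[[-0.08,0,0.02,0,0,0,0],[-0.16,0.0,0.05,0,0,0,0],[-0.24,0,0.05,0,0,0,0],[-0.3,0,0.06,0,0,0,0],[-0.3,0,0.06,0,0,0,0]]'
python3 - <<'E'
from h import *
avg(4);im=imaging.camera('scene');cv2.imwrite('pics/s3.png',cv2.resize(im[110:250,350:510],None,fx=4.2,fy=4.2,interpolation=cv2.INTER_CUBIC))
E
```

```text
t: 18.42
eef_pos: [560.4, 131.8, 173.8]
ee_rot: [86.2, 89.7, 19.9]
ft_force: [-2.2, -6.6, 21.3]
finger_gap: 6.6
t 18.62 rel contact X,Y,Z [ -1.13  -1.83 -20.68] F(XR,YR,Z) [-4.9  5.1 20.9] sd [0.01 0.02 0.02] [0.44 0.05 0.18] gap 6.2
t: 19.25
eef_pos: [560.1, 131.8, 174.2]
ee_rot: [79.0, 89.8, 12.8]
ft_force: [5.9, -3.2, 0.3]
finger_gap: 6.5
t 19.45 rel contact X,Y,Z [ -0.92  -1.53 -20.28] F(XR,YR,Z) [-4.6 -4.  -0.3] sd [0.01 0.01 0.01] [0.46 0.46 0.28] gap 7.0
```

View pics/s3.png

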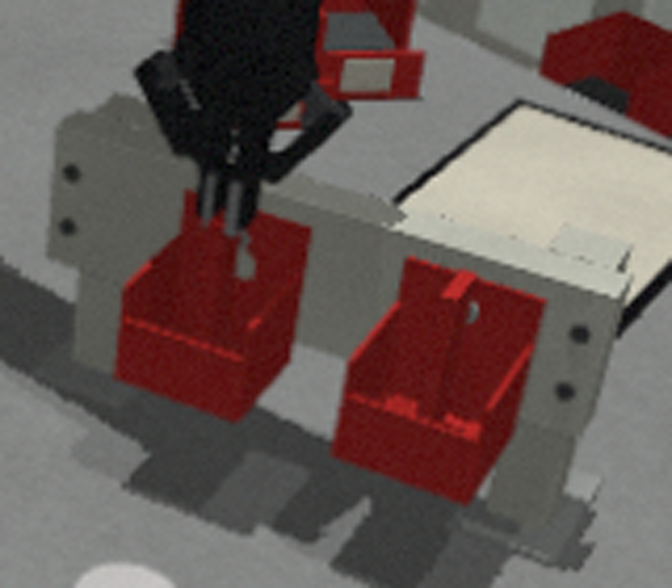

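```bash
python3 -m jog '[[0,-0.03,0.03,0,0,0,0],[0,-0.03,0.06,0,0,0,0],[0,-0.03,0.06,0,0,0,10],[0,-0.03,0.06,0,0,0,25],[0,-0.03,0.06,0,0,0,45]]'
python3 -m jog '[[0,0,0,0,0,0,45],[0,0,0,0,0,0,45],[0,0,0,0,0,0,45],[-1,0,0,0,0,0,45],[-2.5,0,0,0,0,0,45]]'
python3 -m jog '[[-3,0,0,0,0,0,45],[-6,0,1,0,0,0,45],[-9,0,4,0,0,0,45],[-11,0,8,0,0,0,45],[-11,0,12,0,0,0,45]]'
python3 - <<'E'
from h import *
avg(3);im=imaging.camera('scene');cv2.imwrite('pics/s4.png',cv2.resize(im[110:250,350:510],None,fx=4.2,fy=4.2,interpolation=cv2.INTER_CUBIC))
c=cal('wrist');np.savez('w4',**c);cv2.imwrite('pics/w4.png',imaging.camera('wrist'))
E
```

```text
t: 20.12
eef_pos: [558.2, 131.8, 173.4]
ee_rot: [-172.5, 89.9, 121.4]
ft_force: [-0.2, 0.3, 0.3]
finger_gap: 37.9
t: 20.75
eef_pos: [558.5, 130.9, 199.2]
ee_rot: [-99.8, 90.0, -166.0]
ft_force: [0.3, 1.1, 0.2]
finger_gap: 38.4
t: 21.38
eef_pos: [608.1, 20.1, 311.7]
ee_rot: [79.5, 89.7, 13.3]
ft_force: [-0.1, 0.3, -0.8]
finger_gap: 38.0
t 21.52 rel contact X,Y,Z [-126.23    1.11  115.59] F(XR,YR,Z) [-1.   1.5 -0.6] sd [0.51 1.95 0.38] [0.96 2.52 0.5 ] gap 38.6
```

View pics/s4.png

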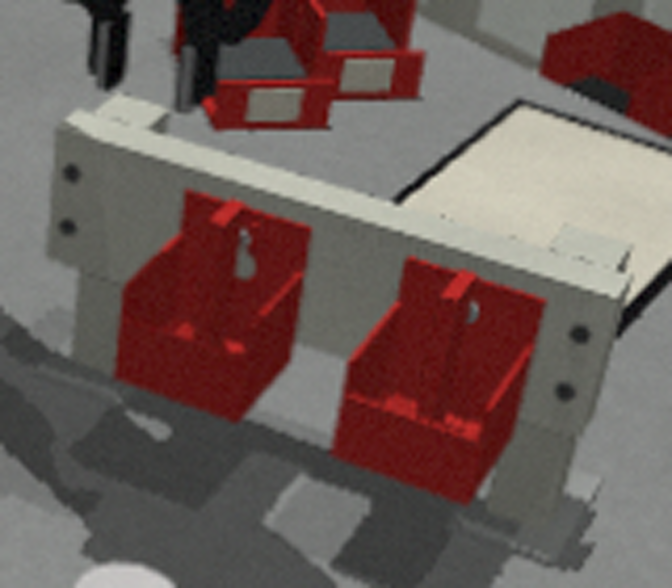

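View pics/w4.png

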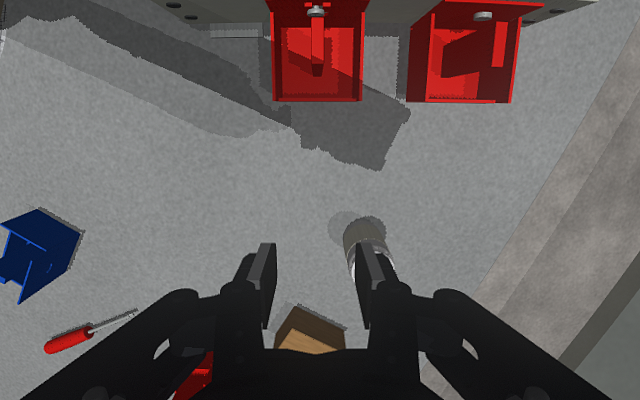

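```bash
python3 - <<'E'
from h import *
c=cal('scene');print([(proj(c,XR*-69+YR*(-565.8+s*42)+ZR*185)-[350,110])*4.2 for s in (1,-1)])
avg(3);print(manip.job_done())
E
```

```text
[array([184.29902089, 189.28593037]), array([310.73384042, 228.46602906])]
t 21.77 rel contact X,Y,Z [-119.77   -0.42  114.2 ] F(XR,YR,Z) [0.1 0.5 0.4] sd [0.03 0.1  0.08] [0.18 0.64 0.47] gap 38.2
the job is handed in; nothing more can be done
None
```

I hung the red bin with the tab on the free screw and handed the job in at about 21.8 s. The hand-in gave no verdict.

- **Hanging it:** I gripped the tab and found the screw by eye with the wrist camera, about 5 mm to the +y side of the middle of its slot. The wide hole went over the head without touching it. The back met the rail with 5–7 N, about 1 mm earlier than I had calculated, which is within the calibration error.
- **Locking it:** Pulling down took a wrist force of up to about 8 N, and the hard stop came after about 20 mm. I held a wrist force of about 21 N downwards for roughly 0.4 s, eased off and let go. No wrist reading I took came near 40 N, but the contact force on the rail itself is not measured.
- **Last checks:** In the scene picture after release, the back's top corners are at (185,190) and (310,228) in the crop. A fully home bin should show them at (184,189) and (311,228). They did not move when I let go, and the screw head is at the top of the slot. The gripper is clear with no force on it.
- **Bystanders and screw draw:** I kept clear of the bystanders, but I did not measure whether they had moved. I also could not measure how far the screw is drawn out. I take it to be gripping from the resistance felt on the way down and the hard stop.
- **Sideways shift:** The tool drifted about 1.5 mm along the rail during the pull, probably guided by the slot. That is well inside the 12 mm allowed.

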